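# Pull the wrong coin roll with the tongs

## Robot

A 6-joint arm with a two-finger parallel gripper is mounted at the origin on the work surface. World frame = base frame: x ahead of the robot, y to its left, z up, the work surface at z = 0. Lengths are in m, angles in rad, forces in N, time in s.
With the tool pointing down it reaches from about 0.375 to 0.975 m from the base axis. Payload 3.8 kg.
Tool frame: the origin (TCP) lies midway between the tips of the shut fingers; the grasp point (between the pads) lies 19 mm behind it; z points along the fingers, y is the line along which they close (so a half turn about z gives the same grasp; the last joint's range is limited). The gripper opens to 88 mm and grips with 3 to 60 N. Pads are 18 mm wide; open, the fingers measure 123 mm over their backs; the gripper's body (75 mm by 187 mm) begins 45 mm behind the grasp point.
Start: joints at [1.275, 0.264, 1.604, -0, 1.274, -0.037], TCP at [0.173, 0.653, 0.239] pointing down, gripper open.
Joint ranges: [-2.63, 2.63], [-0.94, 2.18], [0.31, 2.57], [-1.31, 4.45], [0, 2.66], [-2.55, 2.55]. Speed limits (rad/s): [2.57, 2.57, 3.14, 3.14, 3.14, 3.14].

## Interface

Orientations are given as a rotation vector (axis times angle).
In Python, from cell import manip, inverse_kinematics, cams, order gives the robot as it stands. Calls block until the motion is done:
- manip.move_pose(position, orientation): joint-space move of the TCP to a pose.
- manip.move_linear(position, rate=0.15, rot=None): straight line of the TCP; rot=None keeps the orientation; rate is the mean speed in m/s.
- manip.set_joints(angles): joint-space move.
- manip.set_gripper(opening, force=None): finger opening in m; force is the grip in N (None keeps the last); returns when the fingers have stopped.
- manip.dwell(seconds).
- inverse_kinematics(position, orientation): joint angles nearest the present ones, or None.
- manip.state(): the state.
- cams.capture(name): name is "scene" or "top"; returns a dict with "image" (400x640x3 uint8, blue, green, red), "z_map" (400x640 float32, m along the optical axis (not along the pixel's ray), 0 where there is no reading), "intrinsics" (3x3 intrinsics, pixels), "k1" (the pictures are not rectified: a ray, as slopes to the right and down, at radius r is drawn at 1 + k1 r^2 times it, then the intrinsics apply), "position" and "orientation" of the camera in the world. Camera axes: x right, y down, z forward; pixel columns grow to the right and rows downward; lengths in m; the calibration is good to about 2 mm. A picture is of the moment at which its call begins.
A pose or a line that the arm cannot do raises manip.IKError and nothing moves.
- order.close_job(): hands the job in; it is judged then, once.
The state is a dict: "clock": time; "joint_pos": joint angles; "joint_velocities": joint speeds; "tau": joint torques, N m; "tool_pos": TCP position; "tcp_rot": TCP orientation; "contact_force": force on the tool from outside, world axes, zero at the start; "moment": the same for the moment, N m; "gripper_width": finger opening in m; "grasp_force": force on a finger pad.
Only numpy, scipy, OpenCV 4.12 (cv2) and the standard library are available. Lean on these libraries where they do the work, as an engineer would, in place of code of your own. Each camera call takes 0.05 s, during which the arm holds its last target. There are 200 camera calls.

## Task

A silver coin roll with blue ends has slipped in among the copper rolls in the brown roll tray. Take the tongs from their stand, pick the silver roll out of the tray with them, without the gripper itself touching it, and finish still holding it in the tongs over the smoked glass dish, at least 10 cm above the shelf and with nothing else carrying it. Leave the four copper rolls in the tray, do not press the machine's red button, and do not shift the dish or the pen holder.

Things in the scene. Friction and masses are not known exactly. Their poses are not given: they have to be found in the camera images.
- tongs: Sprung tongs, 100 g, hanging tips down from their hinge pin on the stand; they swing freely about it and lift straight up out. Origin on the pin, midway along it; x along the pin (84 mm long, 6 mm thick), y the line along which the arms open and close, z up. Steel arms, orange grip panels near the top, black rubber tips. Tip bottoms 137 mm below the pin; black hub 6 mm above it.
- tongs_grip (a point): Point midway between the two orange grip panels, 30 mm below the hinge pin (same axes as the tongs). The panels are 20 mm wide along x, reach from 8 to 52 mm below the pin, and and taper: open, they measure 32 mm over the outside at the top and 44 mm at the bottom; closed on a 19 mm roll they are nearly parallel, about 32 mm over the outside.
- tongs_tips (a point): Point midway between the rubber tips, 125 mm below the hinge pin and 95 mm below the grip point (same axes). Each tip is 16 mm wide along x, 24 mm high and 5 mm thick; open, the gap between them is 46 mm and they measure 56 mm over the outsides. They can close to a gap of about 6 mm.
- tongs_left: The tongs' arm on their +y side; origin on the hinge pin. The two arms are geared together and sprung open. Squeezed along y at the grip panels by under 6 N per finger they stay open (enough to carry the tongs); from 7 to 12 N they start to close; 30 to 45 N grips a roll firmly. Released, they spring open.
- tongs_right: The tongs' arm on their -y side, a mirror image of the other; origin on the hinge pin.
- stand: Fixed tongs stand. Origin at the centre of the underside of its black base, 100 x 80 x 8 mm (x, y, z); z up. Two steel uprights, 8 x 20 mm, at x = -34 and +34 mm, carry the tongs' pin in notches 165 mm above the shelf; their tops are 170 mm high.
- tray: Fixed brown open tray, 200 x 320 mm (x, y), 35 mm high, walls and floor 5 mm thick. Origin at the centre of its underside; z up. Five coin rolls lie on its floor.
- silver_roll: The target: a silver coin roll with a blue band at each end, lying on the tray floor. 19 mm in diameter, 76 mm long, about 125 g. Origin at its centre, x along its length (either way round).
- copper0: A copper coin roll with pale ends lying on the tray floor, 19 mm in diameter, 76 mm long. Origin at its centre, x along its length. Stays in the tray.
- copper1: A copper coin roll with pale ends lying on the tray floor, 19 mm in diameter, 76 mm long. Origin at its centre, x along its length. Stays in the tray.
- copper2: A copper coin roll with pale ends lying on the tray floor, 19 mm in diameter, 76 mm long. Origin at its centre, x along its length. Stays in the tray.
- copper3: A copper coin roll with pale ends lying on the tray floor, 19 mm in diameter, 76 mm long. Origin at its centre, x along its length. Stays in the tray.
- dish: Loose round dish of smoked glass, 124 mm across the rim, 28 mm high. Origin at the centre of its underside.
- pen_holder: Loose square blue pen holder, 85 x 85 mm, 100 mm high, pens up to 155 mm high. Origin at the centre of its underside. Leave alone.
- start_button (a joint): Travel of the large red button on the beige coin counting machine, in m: 0 is up, 0.006 is fully pressed. The machine is fixed, 300 x 260 mm (x, y), up to 211 mm high, and stands at the far left of the shelf, wholly beyond y = 0.44 m; it is not needed for the job.
There are look-alikes about, which are no part of the job. What is shaped like the copper2 but green or purple is not meant.

How it is judged:
By the outcome, as a careful person would: the job done as asked, in the order asked, and still so for the second after the job is handed in, while the arm keeps its last pose, push and grip.
It also fails if it takes over 48 s, if anything falls off the work surface, if the arm or the gripper's body presses on something with over 40 N, if the wrist force passes 120 N, or if a joint passes its speed limit or range.

## Working session

There is one attempt and no reset: what is moved stays moved. The work goes in short steps, each a Python script; the robot and the scene stay as the last script left them, time stands still between calls to the robot, and variables do not carry over. Pictures are saved under pics/ and viewed, at most 10 in all, crops included, and the job is handed in when it is done.

```bash
ls; mkdir -p pics; python3 - <<'E'
from cell import manip,cams
import cv2,numpy as np,pickle
d={}
for n in("scene","top"):
    c=cams.capture(n);d[n]=c;cv2.imwrite(f"pics/{n}0.png",c["image"]);print(n,c["position"],c["orientation"],c["k1"],c["intrinsics"])
pickle.dump(d,open("c0.pkl","wb"));print(manip.state())
E
```

```text
pics
scene [1.30732464 0.41724386 0.96706625] [-1.46113539 -2.13081723  0.86832537] 0.012641326996086742 [[474.87427002   0.         315.50432317]
 [  0.         474.87427002 191.34302336]
 [  0.           0.           1.        ]]
top [0.34053104 0.12929458 1.39562288] [-2.12374235  2.13437393 -0.19312335] -0.06850355232613813 [[448.49749476   0.         322.59144487]
 [  0.         448.49749476 195.31954449]
 [  0.           0.           1.        ]]
{'clock': 0.1, 'joint_pos': array([ 1.27510405e+00,  2.64688216e-01,  1.60523283e+00, -5.35660638e-06,
        1.27370020e+00, -3.68852215e-02]), 'joint_velocities': array([-0.00141302, -0.00145882, -0.00095826, -0.00035287,  0.00075197,
       -0.00308175]), 'tau': array([ 1.09689579e-03, -5.03620076e+01, -3.58068609e+01,  7.29489746e-02,
        2.34263611e-02, -5.13179396e-05]), 'tool_pos': array([0.17255776, 0.65190706, 0.23750799]), 'tcp_rot': array([-0.40535421, -3.11499672,  0.00314355]), 'contact_force': array([-0.1989916 , -0.21176039,  0.37169642]), 'moment': array([-0.00059155, -0.00554619, -0.05256356]), 'grasp_force': 0.0, 'gripper_width': 0.08821107199077213}
```

View pics/top0.png

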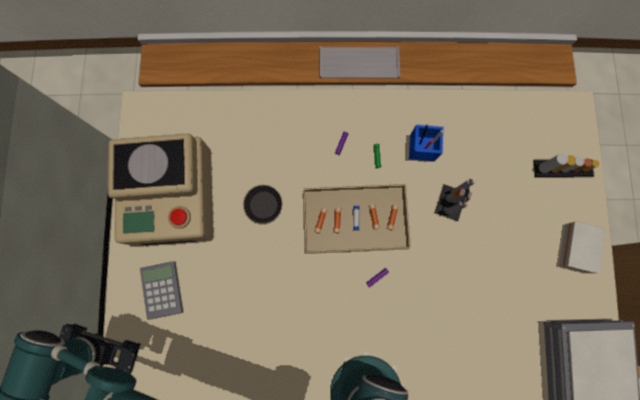

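View pics/scene0.png

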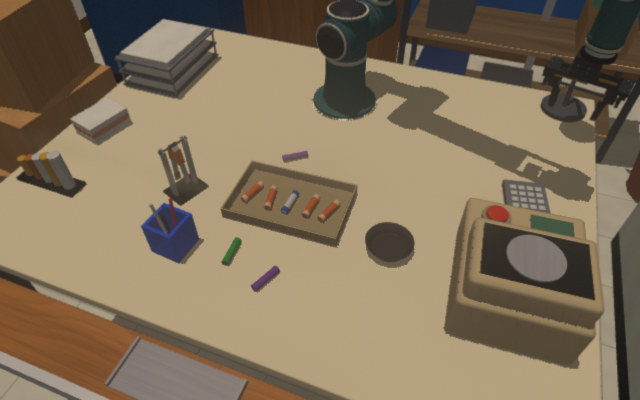

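Top view: silver roll with blue ends at (356,218) between copper pairs, dish at (262,204), stand and tongs near (453,200), pen holder at (427,142). In the scene view the tongs are at about (178,165) and the silver roll at (290,202).

```bash
cat > h.py <<'E'
import numpy as np,cv2
from scipy.spatial.transform import Rotation as R
def cloud(c):
    K=c["intrinsics"];v,u=np.mgrid[:400,:640]
    p=np.stack([u,v],-1).reshape(-1,1,2).astype(float)
    n=cv2.undistortPoints(p,K,np.array([c["k1"],0,0,0.])).reshape(400,640,2)
    z=c["z_map"][...,None]
    P=np.concatenate([n*z,z],-1)
    W=P@R.from_rotvec(c["orientation"]).as_matrix().T+c["position"]
    W[c["z_map"]<=0]=np.nan
    return W
def project(c,X):
    Rm=R.from_rotvec(c["orientation"]).as_matrix()
    X=np.atleast_2d(X).astype(float)
    rv=cv2.Rodrigues(Rm.T)[0];t=-Rm.T@c["position"]
    return cv2.projectPoints(X,rv,t,c["intrinsics"],np.array([c["k1"],0,0,0.]))[0].reshape(-1,2)
E
python3 - <<'E'
from h import *
import pickle
d=pickle.load(open("c0.pkl","rb"));np.set_printoptions(precision=4,suppress=True)
W={n:cloud(d[n]) for n in d}
def boxed(n,r):
    u0,u1,v0,v1=r;return W[n][v0:v1,u0:u1].reshape(-1,3),d[n]["image"][v0:v1,u0:u1].reshape(-1,3).astype(int)
for n,r in(("top",(340,372,195,240)),("scene",(275,305,185,220))):
    p,c=boxed(n,r);blue=(c[:,0]>c[:,2]+30)
    q=p[blue];print(n,"blue",len(q)); 
    if len(q):
        x=q[:,:2]-q[:,:2].mean(0);s=x@np.linalg.svd(x)[2][0]
        for m in(s<0,s>0):print(np.nanmedian(q[m],0),m.sum())
for n,r in(("top",(235,290,175,230)),("scene",(360,418,218,270))):
    p,c=boxed(n,r);m=(p[:,2]>.02)&(p[:,2]<.04);q=p[m]
    (cx,cy),rad=cv2.minEnclosingCircle(q[:,:2].astype(np.float32));print("dish",n,cx,cy,rad,q[:,2].max())
for n,r in(("top",(425,485,170,230)),("scene",(150,215,130,205))):
    p,c=boxed(n,r)
    m=(p[:,2]>.003)&(p[:,2]<.02)&(c.max(1)<90);print("base",n,m.sum(),cv2.minAreaRect(p[m][:,:2].astype(np.float32)))
    m=(p[:,2]>.15)&(p[:,2]<.19);print("high",n,m.sum(),p[m],c[m].tolist() if m.sum()<30 else "")
    o=(c[:,2]>c[:,0]+50)&(p[:,2]>.1);print("orange",o.sum(),np.median(p[o],0))
for n,r in(("top",(295,415,175,260)),("scene",(215,365,155,245))):
    p,c=boxed(n,r);m=(p[:,2]>.028)&(p[:,2]<.042);print("tray",n,m.sum(),cv2.minAreaRect(p[m][:,:2].astype(np.float32)))
for n,r in(("top",(400,450,115,165)),("scene",(140,205,180,260))):
    p,c=boxed(n,r);m=(p[:,2]>.09)&(p[:,2]<.11);print("pen",n,m.sum(),cv2.minAreaRect(p[m][:,:2].astype(np.float32)))
a=cv2.resize(d["scene"]["image"][120:215,140:235],(550,550),interpolation=cv2.INTER_CUBIC)
b=cv2.resize(d["top"]["image"][170:230,425:485],(250,250),interpolation=cv2.INTER_CUBIC)
o=np.zeros((550,800,3),np.uint8);o[:,:550]=a;o[:250,550:]=b
cv2.imwrite("pics/crop1.png",o)
E
```

```text
top blue 34
[0.5511 0.0218 0.0212] 15
[0.486  0.0235 0.0241] 19
scene blue 27
[0.4873 0.0237 0.0243] 10
[0.5519 0.023  0.025 ] 17
dish top 0.5627247095108032 0.3129214346408844 0.06178772449493408 0.03568724321181338
dish scene 0.5645952820777893 0.3113214373588562 0.0630493089556694 0.03497197203545632
base top 418 ((0.5669217705726624, -0.277344673871994), (0.0756186917424202, 0.09849659353494644), 70.05049133300781)
high top 200 [[ 0.6067 -0.2875  0.1687]
 [ 0.6061 -0.2894  0.1717]
 [ 0.6049 -0.2904  0.1769]
 [ 0.6071 -0.2969  0.1666]
 [ 0.6061 -0.2822  0.1585]
 [ 0.6049 -0.2832  0.1639]
 [ 0.6035 -0.284   0.1701]
 [ 0.6048 -0.2917  0.1642]
 [ 0.6032 -0.2922  0.1714]
 [ 0.6038 -0.296   0.1686]
 [ 0.6029 -0.2816  0.1598]
 [ 0.6008 -0.2811  0.1697]
 [ 0.6021 -0.2862  0.1632]
 [ 0.602  -0.2888  0.164 ]
 [ 0.6017 -0.2913  0.165 ]
 [ 0.6003 -0.292   0.1715]
 [ 0.6016 -0.2811  0.152 ]
 [ 0.5995 -0.2806  0.1622]
 [ 0.5989 -0.2826  0.1648]
 [ 0.6002 -0.2874  0.1588]
 [ 0.5991 -0.2887  0.1636]
 [ 0.5982 -0.29    0.1681]
 [ 0.5987 -0.2938  0.1656]
 [ 0.5987 -0.2966  0.1656]
 [ 0.5985 -0.299
[... 11402 characters left out ...]
0.1868  0.1518]
 [ 0.7255 -0.1857  0.1503]
 [ 0.7557 -0.2211  0.157 ]
 [ 0.7541 -0.2199  0.1558]
 [ 0.7584 -0.2192  0.1571]
 [ 0.7553 -0.2196  0.1537]
 [ 0.7526 -0.2196  0.1509]] 
orange 111 [ 0.5778 -0.2622  0.1395]
tray top 583 ((0.5160097479820251, 0.023415744304656982), (0.20129883289337158, 0.32118481397628784), 2.2234106063842773)
tray scene 1022 ((0.5185844898223877, 0.023085713386535645), (0.2069968581199646, 0.3219453692436218), 2.505018472671509)
pen top 358 ((0.7487248778343201, -0.19591093063354492), (0.08430936187505722, 0.08884772658348083), 85.21224212646484)
pen scene 664 ((0.7490323781967163, -0.1959545910358429), (0.0888201966881752, 0.08833535015583038), 85.59052276611328)
```

View pics/crop1.png

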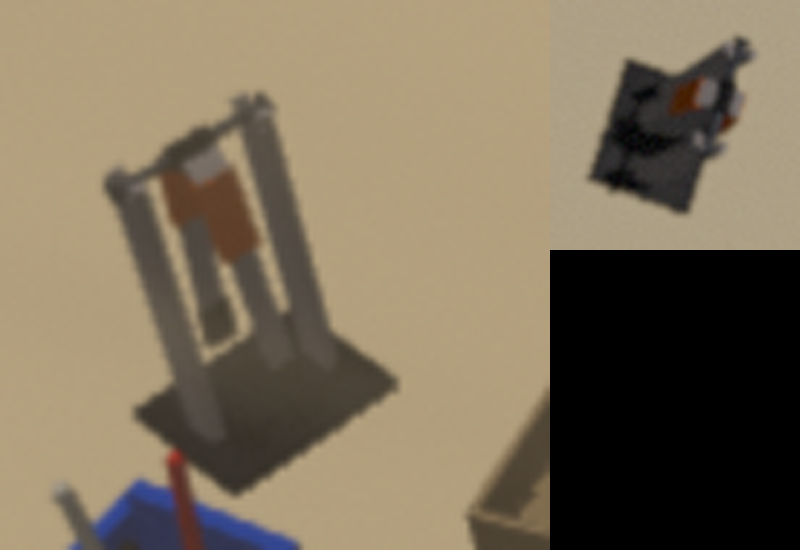

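The crop shows the tongs hanging plumb, with the pin across both uprights. The pin's midpoint is about (0.569, -0.2775, 0.165) with yaw about -19.5°, and the sizes match. Next I take the tongs.

```bash
cat >> h.py <<'E'
def down(yaw):  # tool z down, tool y (closing line) at world heading yaw
    y=np.array([np.cos(yaw),np.sin(yaw),0]);z=np.array([0,0,-1.])
    return R.from_matrix(np.stack([np.cross(y,z),y,z],1)).as_rotvec()
def show(manip,tag=""):
    s=manip.state();print(tag,"t%.1f"%s["clock"],np.round(s["tool_pos"],4),"F",np.round(s["contact_force"],1),"w%.4f g%.1f"%(s["gripper_width"],s["grasp_force"]))
E
python3 - <<'E'
from h import *
from cell import manip,cams,inverse_kinematics as ik
P=np.array([.569,-.2775])
for a in(70.5,-109.5):
  for p,b in((P,0),((.519,.023),18.5),((.5636,.312),18.5)): print(a,np.round(ik([*p,.3],down(np.radians(a+b))),2))
a=70.5
o=down(np.radians(a))
if abs(ik([*P,.3],o)[5])>2.3: o=down(np.radians(a-180));print("flip")
p=manip.state()["tool_pos"];manip.move_linear([p[0],p[1],.33],rate=.2);show(manip)
manip.move_pose([*P,.25],o);show(manip)
manip.move_linear([*P,.117],rate=.1);show(manip)
manip.set_gripper(.02,force=5);show(manip)
for n in("scene","top"):
    c=cams.capture(n);cv2.imwrite(f"pics/{n}1.png",cv2.resize(c["image"][90:240,130:260] if n=="scene" else c["image"][150:250,400:500],(520,600) if n=="scene" else (500,500),interpolation=cv2.INTER_CUBIC))
E
```

```text
70.5 [-0.49  0.15  1.62  0.    1.36 -1.72]
70.5 [-0.   -0.07  1.85 -0.    1.36 -1.56]
70.5 [ 0.47  0.18  1.6  -0.    1.37 -1.09]
-109.5 [-0.49  0.15  1.62 -0.    1.36  1.42]
-109.5 [-0.   -0.07  1.85 -0.    1.36  1.58]
-109.5 [ 0.47  0.18  1.6  -0.    1.37  2.06]
 t0.7 [0.1725 0.6516 0.3292] F [ 0.  -0.3 -1.4] w0.0881 g0.0
 t4.2 [ 0.5694 -0.2768  0.2501] F [-0.3  0.3  0.1] w0.0883 g0.0
 t5.7 [ 0.5696 -0.2778  0.118 ] F [ 0.7  0.6 -0.8] w0.0882 g0.0
 t6.5 [ 0.569  -0.2775  0.117 ] F [ 0.5 -0.6  0.5] w0.0421 g5.0
```

View pics/scene1.png

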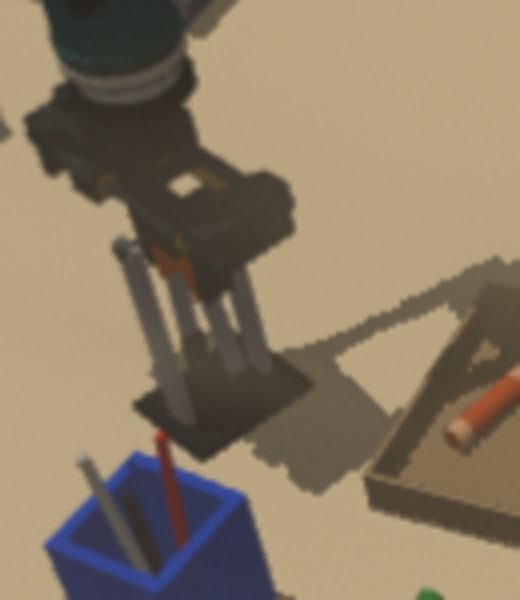

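The gripper straddles the orange panels between the uprights, and the 42 mm opening fits the open panels. Next: lift, look, and measure where the tips are.

```bash
python3 - <<'E'
from h import *
from cell import manip,cams
P=np.array([.569,-.2775])
manip.move_linear([*P,.18],rate=.08);show(manip)
manip.move_linear([*P,.33],rate=.15);show(manip)
o=down(np.radians(89))
manip.move_pose([.519,.023,.30],o);manip.dwell(.3);show(manip)
import pickle
d={n:cams.capture(n) for n in("scene","top")};pickle.dump(d,open("c1.pkl","wb"))
i=d["scene"]["image"];cv2.imwrite("pics/scene2.png",cv2.resize(i[60:260,190:400],(630,600),interpolation=cv2.INTER_CUBIC))
q=manip.state()["tool_pos"];pin=q+[0,0,.049]
X=np.array([pin,pin-[0,0,.137],pin-[0,0,.113],pin-[0.008,-.025,.137],pin-[0.008,.025,.137]])
print(project(d["scene"],X)); print((project(d["scene"],X)-[190,60])*3)
E
```

```text
t7.5 [ 0.5686 -0.2773  0.1794] F [ 0.4  0.5 -1.3] w0.0422 g4.9
 t8.7 [ 0.5684 -0.2772  0.3284] F [-0.3 -0.3 -0.5] w0.0421 g4.9
 t10.1 [0.5193 0.0222 0.3   ] F [-0.6  0.2 -0.7] w0.0422 g4.9
[[282.43250571  99.80759863]
 [285.90188272 146.79143152]
 [285.33834245 139.15370179]
 [296.66652071 147.15086812]
 [277.89499555 142.43379043]]
[[277.29751714 119.42279588]
 [287.70564816 260.37429455]
 [286.01502735 237.46110538]
 [319.99956212 261.45260435]
 [263.68498666 247.30137128]]
```

View pics/scene2.png

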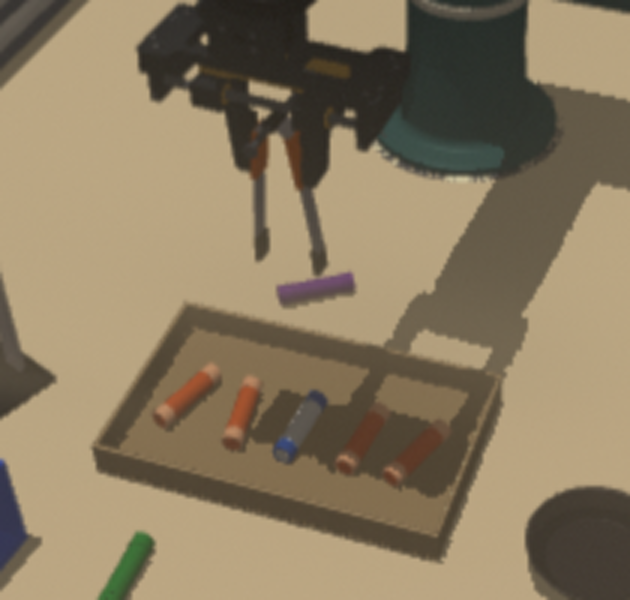

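The tongs hang open in the gripper, with tips at crop (262,258) and (320,272). They appear slightly lower or further forward than predicted, so I measure them with the depth map.

```bash
python3 - <<'E'
from h import *
import pickle
np.set_printoptions(precision=4,suppress=True)
d=pickle.load(open("c1.pkl","rb"))
for n in d:
    W=cloud(d[n]);g=d[n]["image"]
    m=(W[...,2]>.19)&(W[...,2]<.29)&(abs(W[...,0]-.52)<.05)&(abs(W[...,1]-.022)<.04)
    q=W[m];print(n,len(q))
    for s in(-1,1):
        r=q[(q[:,1]-.022)*s>0]
        for lo in np.arange(.195,.29,.012):
            k=r[(r[:,2]>=lo)&(r[:,2]<lo+.012)]
            if len(k):print(s,"%.3f"%lo,len(k),np.median(k,0),k[:,2].min(),"x",k[:,0].min(),k[:,0].max())
E
```

```text
scene 219
-1 0.207 11 [0.5243 0.0014 0.2154] 0.21329966689936108 x 0.5121947812544143 0.5278141311889256
-1 0.219 20 [0.5233 0.0011 0.2248] 0.21905884620341276 x 0.5113573514602144 0.5300081922180379
-1 0.231 20 [0.5216 0.0007 0.236 ] 0.23131012364121128 x 0.5110331715660896 0.5304653817562809
-1 0.243 11 [0.5206 0.0004 0.2498] 0.24527257231106014 x 0.5149536585803826 0.5287862341533895
-1 0.255 13 [0.5232 0.001  0.2618] 0.25595307181918203 x 0.5158320282012435 0.5277365036709989
-1 0.267 11 [0.5209 0.0027 0.2752] 0.2694416061071885 x 0.5179169663931579 0.5305210856638711
-1 0.279 12 [0.5223 0.0031 0.2857] 0.2803528349553891 x 0.5169121373107339 0.5267037916914913
1 0.207 8 [0.5256 0.0529 0.2152] 0.21373330181098404 x 0.5166548357885883 0.5293115197676002
1 0.219 21 [0.5237 0.0524 0.2244] 0.21930183102225076 x 0.5124836358143587 0.5311427373928708
1 0.231 22 [0.5251 0.0514 0.2368] 0.23127610982103453 x 0.5164188856466372 0.532240267386946
1 0.243 17 [0.523  0.0496 0.2503] 0.2443081725610745 x 0.5120202358997886 0.5294812748786134
1 0.255 17 [0.5239 0.0479 0.261 ] 0.2554612103310395 x 0.5162705913039304 0.5305614864515236
1 0.267 19 [0.5239 0.0463 0.274 ] 0.26704684400065815 x 0.5109628918584488 0.529551939295786
1 0.279 17 [0.5251 0.0445 0.2852] 0.2792208380362582 x 0.5161775887183182 0.5302055322930814
top 5
-1 0.207 2 [0.5115 0.0016 0.2179] 0.21735595413543263 x 0.5102219356397599 0.5127598494045243
-1 0.219 1 [0.5097 0.0033 0.2211] 0.22114310575760876 x 0.5096908209806388 0.5096908209806388
-1 0.231 2 [0.5107 0.0005 0.2322] 0.23119165049077228 x 0.5105769582039634 0.5108665444740476
```

Tip bottoms measure z ≈ 0.212 as expected, with the tip midpoint about 2 mm to +x and +y of the TCP. I correct for that, descend and squeeze.

```bash
python3 - <<'E'
from h import *
from cell import manip,cams
manip.move_linear([.5178,.021,.16],rate=.12);show(manip)
manip.move_linear([.5178,.021,.098],rate=.05);manip.dwell(.2);show(manip)
for f in(15,25,38): manip.set_gripper(.0,force=f);show(manip,f)
manip.dwell(.3);show(manip)
manip.move_linear([.5178,.021,.15],rate=.05);manip.dwell(.2);show(manip)
import pickle
d={n:cams.capture(n) for n in("scene","top")};pickle.dump(d,open("c2.pkl","wb"))
i=d["scene"]["image"];cv2.imwrite("pics/scene3.png",cv2.resize(i[60:260,190:400],(630,600),interpolation=cv2.INTER_CUBIC))
E
```

```text
t11.6 [0.5186 0.021  0.1609] F [-0.1 -0.2 -0.7] w0.0421 g4.9
 t13.1 [0.518  0.021  0.0983] F [-1.1  0.4 -0.7] w0.0422 g4.9
15 t13.4 [0.5179 0.0209 0.0981] F [ 0.5 -0.2 -1.4] w0.0317 g14.9
25 t13.6 [0.5179 0.021  0.0981] F [ 0.4  0.3 -0.7] w0.0315 g24.8
38 t13.8 [0.5179 0.021  0.0981] F [-0.1  0.4  0.1] w0.0309 g37.8
 t14.1 [0.5179 0.021  0.0981] F [ 0.2 -0.9  1.1] w0.0311 g37.8
 t15.5 [0.5175 0.021  0.1496] F [-0.   0.2 -2. ] w0.0314 g37.8
```

View pics/scene3.png

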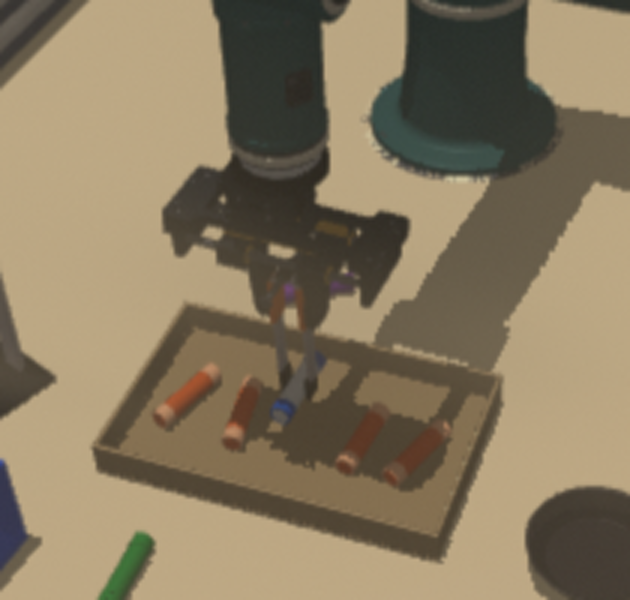

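The roll has lifted out between the tips (crop 300,385), and the four copper rolls are still in the tray. Next: up, then over to the dish.

```bash
python3 - <<'E'
from h import *
from cell import manip,cams
manip.move_linear([.5178,.021,.27],rate=.1);show(manip)
manip.move_linear([.563,.310,.27],rate=.12);manip.dwell(.5);show(manip)
c=cams.capture("scene")
import pickle;pickle.dump(c,open("c3.pkl","wb"))
cv2.imwrite("pics/scene4.png",c["image"])
W=cloud(c);g=c["image"].astype(int)
m=(g[...,0]>g[...,2]+30)&(W[...,2]>.1)&(abs(W[...,1]-.31)<.06)&(abs(W[...,0]-.56)<.07)
print(m.sum(),np.round(W[m],3)[::4])
E
```

```text
t17.0 [0.5173 0.021  0.269 ] F [-0.2 -0.6 -2.4] w0.0312 g37.8
 t20.1 [0.563 0.31  0.27 ] F [ 0.2 -0.6 -2.3] w0.0310 g37.8
9 [[0.595 0.305 0.197]
 [0.598 0.31  0.199]
 [0.6   0.313 0.198]]
```

View pics/scene4.png

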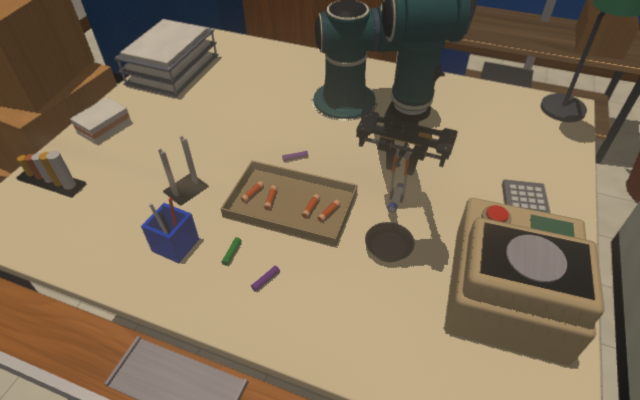

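The roll hangs in the tongs at about (0.563, 0.31, 0.19), over the dish. Its near blue end is at pixel (393,207). The four copper rolls, the pen holder and the dish haven't moved.

```bash
python3 -c "
from cell import order,manip
print(order.close_job(),manip.state()['grasp_force'])"
```

```text
the job is handed in; nothing more can be done
the job is handed in; nothing more can be done
```

The job is handed in: the silver roll is held in the tongs about 19 cm above the shelf over the smoked glass dish, the four copper rolls are still in the tray, and in the last picture the dish and pen holder are where they started; I saw no verdict.

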